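# Open the dead lock box through its emergency release hole

## Task

The lock box's keypad is dead. Draw the orange-handled release rod out of its wooden stand, lay it down flat on the blue desk pad and let go of it, then take it up again and push it gently through the yellow-framed hole in the end of the box until you feel the hidden spring latch give and the lid springs open; do not ram the latch against its stop. Pull the rod out, lay it flat on the pad again, leave the lid standing open, and leave everything else on the desk where it stands.

Things in the scene. Friction and masses are not known exactly. Their poses are not given: they have to be found in the camera images.
- rod_handle (a point): handle centre of the loose release rod, 180 mm, 0.1 kg: round steel shaft 8 mm thick, 110 long, then an orange handle 20 x 20 mm square, 70 long. z runs along the rod from tip to handle end; x and y are square to the handle's flat faces. It starts upright in the stand, handle up, this point 150 mm above the desk, leaning up to 3 degrees; it balances 15 mm from here towards the tip
- rod_tip (a point): free end of the rod's shaft, on its axis, 145 mm from rod_handle; same axes
- stand_bore (a point): mouth of the bore in the top of the fixed pale wood stand, a 70 mm cube; the bore is 11 mm wide, 65 deep, straight down; 40 mm of shaft and the handle stand above it
- pad_top (a point): centre of the top face of the fixed blue desk pad: 220 mm along its x, 240 along its y, 3 thick, so 3 mm above the desk. On the pad means that the rod's tip and its handle's centre both lie over it. Lying there the handle's axis is 13 mm above the desk and the shaft hangs free
- hole (a point): centre of the access hole, in the outer face of the lock box's end wall (4 mm thick): square, 15 mm wide and high, 60 mm above the desk, framed in yellow; a yellow stripe on the lid lies straight above it. x points level into the box, square to the wall; z up. The box is fixed, grey steel, 200 mm along x, 150 along y, 117 tall with its lid
- lid_front (a point): middle of the top of the lid's edge above the hole, 117 mm above the desk while shut; the lid is hinged at the far end of the box, its axes turn with it. Hidden behind the hole, 25 to 45 mm in from the outer face (varies), is a spring paddle 50 mm square: 4 N at first touch, 7 N after 8 mm, where the latch lets go; hard stop at 13 mm. Over 20 N is ramming. It springs back
- lid (a joint): lid angle in rad: 0 shut and latched; when the latch lets go its own spring raises it in about a second to 0.9, where it stays
- tumbler_mid (a point): bystander, loose, centre: white drinking tumbler with grey lid, 84 mm diameter, 140 tall, upright
- tall_jar_mid (a point): bystander, loose, centre: black round screw jar, 76 mm diameter, 75 tall
- low_jar_mid (a point): bystander, loose, centre: low black round screw jar, 76 mm diameter, 42 tall
- apple_mid (a point): bystander, loose, centre: green apple, 72 mm diameter, 62 tall
- mouse_mid (a point): bystander, loose, centre: black computer mouse, 105 x 60 x 33 mm
- phone_mid (a point): bystander, loose, centre: dark telephone lying flat, 72 x 150 x 9 mm
Mind the look-alikes: they are no part of the job. Of the things that look like the part that bears rod_handle, the largest one is meant.

How it is judged:
On the way, in this order (a step that is already met when the one before it is completed fails the run):
1. the rod lies flat on the blue pad, let go of (angle between rod_handle's own z axis and vertical between 1.4 and 1.74 rad and height (world z) of rod_handle below 0.022 m and x of rod_handle in the frame of pad_top between -0.11 and 0.11 m and y of rod_handle in the frame of pad_top between -0.12 and 0.12 m and x of rod_tip in the frame of pad_top between -0.11 and 0.11 m and y of rod_tip in the frame of pad_top between -0.12 and 0.12 m and contact force between the fingers and rod below 0.2 N and linear speed of rod below 0.03 m/s), for 0.2 s.
2. the lid has sprung up (more than 0.3 rad) with the rod's tip more than 15 mm inside the hole (value of joint lid above 0.3 rad and x of rod_tip in the frame of hole between 0.015 and 0.075 m and y of rod_tip in the frame of hole between -0.015 and 0.015 m and z of rod_tip in the frame of hole between -0.015 and 0.015 m), for 0.1 s.
At the end, for the whole second after the job is handed in: The rod lies flat (within 0.17 rad of level) and at rest on the blue pad, both its tip and its handle's centre over the pad, touched by nothing of the robot, and the lid stands open by more than 0.7 rad (all of step 1 and value of joint lid above 0.7 rad).
It fails at once if the latch paddle is rammed: more than 20 N on it (contact force between rod and paddle above 20 N).
It fails at once if a bystander is shifted by more than 30 mm (distance of any of tumbler_mid, tall_jar_mid, low_jar_mid, apple_mid, mouse_mid, phone_mid from where it was at the start of the episode above 0.03 m).
It also fails if it takes over 61 s, if anything falls off the work surface, if the arm or the gripper's body presses on something with over 40 N, if the wrist force passes 120 N, or if a joint passes its speed limit or range.

## Robot

A 6-joint arm with a two-finger parallel gripper is mounted at the origin on the work surface. World frame = base frame: x ahead of the robot, y to its left, z up, the work surface at z = 0. Lengths are in m, angles in rad, forces in N, time in s.
With the tool pointing down it reaches from about 0.375 to 0.825 m from the base axis. Payload 5.5 kg.
Tool frame: the origin (TCP) lies midway between the tips of the shut fingers; the grasp point (between the pads) lies 19 mm behind it; z points along the fingers, y is the line along which they close (so a half turn about z gives the same grasp; the last joint's range is limited). The gripper opens to 85 mm and grips with 20 to 120 N. Pads are 22 mm wide; open, the fingers measure 114 mm over their backs; the gripper's body (76 mm by 85 mm) begins 54 mm behind the grasp point. The pads swing forward as they close: fully open they stand 13 mm farther back than shut.
Start: joints at [-1.257, 0.314, -0.047, 1.21, 0, 1.571], TCP at [0.185, -0.571, 0.231] pointing down, gripper open.
Joint ranges: [-2.67, 2.67], [-0.69, 1.73], [-1.03, 1.25], [-2.08, 2.16], [-1.42, 1.45], [-3.14, 3.14]. Speed limits (rad/s): [2.39, 2.39, 3.01, 3.14, 3.14, 3.14].

## Interface

Orientations are given as a rotation vector (axis times angle).
In Python, from station import bot gives the robot as it stands. The module is installed in compiled form; this text tells all that it offers.
- The arm moves only by the tool apply_moves, never from a script. Its argument "motion" is a list of rows, each a list of 3 entries, a list of its own where there are three numbers: the shift along the tool's x, y, z in mm, then the turn, a rotation vector about the tool's x, y, z in rad, then the closure in counts, from 0 (fully open) to 255 (shut). A call has exactly 5 rows; each row is the pose to reach, as a shift and turn from the pose commanded when the call began, along the tool's axes at that moment; what a row does not reach only later rows make up. A row lasts 1/12 s, in which the tool goes at most 41.7 mm and 7.16 degrees, less where a joint would pass 70% of its speed; a pose out of reach is approached as far as the arm can. A call with a gripper value outside its range is refused whole. The fingers move at their own pace and stop on an object; the grip force is fixed at half the most. Time passes only in rows, so rows that repeat a pose let the fingers close, or fill a call up. It gives the time, the measured TCP pose, the force, the opening and the grip force at its end, in the units of the state.
- bot.get_state(): the state, without advancing time (a new reading comes with each control period).
- bot.snapshot(name): name is "side" or "top" or "wrist"; returns the picture (400x640x3 uint8, red, green, blue); there is no depth.
- bot.camera_info(name): a dict with "mtx" (3x3 intrinsics, pixels), "extrinsics" (4x4, takes a point from world to camera coordinates); the wrist camera has in their place "hand_eye" (4x4, takes a point from camera to tool coordinates, whose origin is the TCP and whose axes are the flange's). Camera axes: x right, y down, z forward; pixel columns grow to the right and rows downward; lengths in m; the calibration is good to about 2 mm. A picture is of the moment at which its call begins: read the wrist's pose just before it. camera_info takes no time and is no camera call.
- bot.hand_in(): hands the job in; it is judged then, once.
The state is a dict: "time_s": time; "qpos": joint angles; "joint_velocities": joint speeds; "effort": joint torques, N m; "tcp_pos": TCP position; "orientation": TCP orientation; "wrist_force": force on the tool from outside, world axes, zero at the start; "torque": the same for the moment, N m; "opening": finger opening in m; "gripper_force": force on a finger pad.
Only numpy, scipy, OpenCV 4.12 (cv2) and the standard library are available. Lean on these libraries where they do the work, as an engineer would, in place of code of your own. Each camera call takes 0.05 s, during which the arm holds its last target. There are 200 camera calls.

## Working session

There is one attempt and no reset: what is moved stays moved. The work goes in short steps, Python scripts to look and compute and a tool call to move; the robot and the scene stay as the last step left them, time stands still between calls to the robot, and variables do not carry over. Pictures are saved under pics/ and viewed, at most 10 in all, crops included, and the job is handed in when it is done.

Besides the shell and the picture viewer there is one more tool, called after "Request:" as name(argument=value, ...) on one line, values as JSON. apply_moves: Moves the arm, as the interface text tells. Its arguments: {"type":"object","properties":{"motion":{"type":"array","items":{"type":"array"}}},"required":["motion"]}

```bash
mkdir -p pics; python3 - <<'E'
from station import bot
import cv2, numpy as np
for n in ("side","top"):
    im=bot.snapshot(n); cv2.imwrite(f"pics/{n}0.png",im[:,:,::-1])
    c=bot.camera_info(n); print(n,np.round(c["mtx"],1).tolist(),np.round(c["extrinsics"],3).tolist())
print(np.round(bot.camera_info("wrist")["hand_eye"],3).tolist(),np.round(bot.camera_info("wrist")["mtx"],1).tolist())
print(bot.get_state())
E
```

```text
side [[470.6, 0.0, 326.5], [0.0, 470.6, 202.1], [0.0, 0.0, 1.0]] [[0.939, -0.344, -0.008, -0.533], [-0.212, -0.56, -0.801, 0.21], [0.27, 0.754, -0.599, 1.339], [0.0, 0.0, 0.0, 1.0]]
top [[513.1, 0.0, 327.6], [0.0, 513.1, 206.0], [0.0, 0.0, 1.0]] [[-0.004, -1.0, -0.017, 0.008], [-0.981, 0.007, -0.195, 0.583], [0.196, 0.016, -0.981, 1.351], [0.0, 0.0, 0.0, 1.0]]
[[-0.0, -0.966, -0.26, 0.066], [1.0, -0.001, 0.0, -0.001], [-0.0, -0.26, 0.966, -0.142], [0.0, 0.0, 0.0, 1.0]] [[291.6, 0.0, 321.6], [0.0, 291.6, 197.0], [0.0, 0.0, 1.0]]
{'time_s': 0.1, 'qpos': array([-1.25703944e+00,  3.14167027e-01, -4.79882720e-02,  1.21020121e+00,
       -5.40772300e-06,  1.57079660e+00]), 'joint_velocities': array([-0.0021932 , -0.00176574,  0.00088683, -0.00117805,  0.00151091,
       -0.00101015]), 'effort': array([ 1.29673575e-03, -5.40766311e+01,  3.40542054e+01,  1.11967410e-02,
        9.55604219e-05,  1.49110793e-06]), 'tcp_pos': array([ 0.18501617, -0.57020761,  0.23050973]), 'orientation': array([-3.10149203e+00, -4.90588028e-01,  3.91089018e-04]), 'wrist_force': array([ 0.42590619, -0.41933113,  0.10052501]), 'torque': array([0.03985285, 0.00062199, 0.02724613]), 'gripper_force': 0.0, 'opening': 0.08543793305997256}
```

View pics/side0.png

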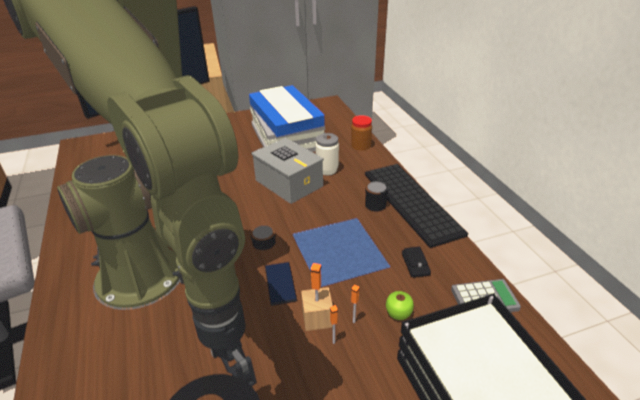

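View pics/top0.png

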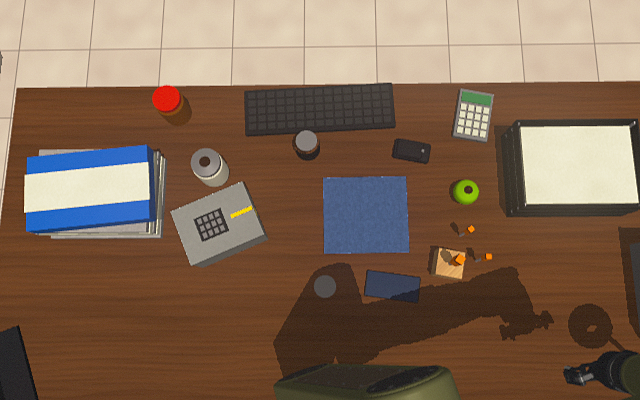

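The side view shows the stand at (317,308) with the large rod's handle at (316,275). Two smaller look-alikes are at (355,295) and (334,315), and the hole is at (307,181). In the top view the rod is at (459,259), the pad at (366,215), the box stripe at (241,212), and the phone at (392,285).

```bash
cat > h.py <<'E'
from station import bot
import cv2, numpy as np
from scipy.spatial.transform import Rotation as R
def cam(n,st=None):
    c=bot.camera_info(n); K=np.array(c["mtx"])
    if n=="wrist":
        T=np.eye(4); T[:3,:3]=R.from_rotvec(st["orientation"]).as_matrix(); T[:3,3]=st["tcp_pos"]
        E=np.linalg.inv(T@np.array(c["hand_eye"]))
    else: E=np.array(c["extrinsics"])
    return K@E[:3]
def plane(P,uv,z):
    H=np.c_[P[:,0],P[:,1],P[:,2]*z+P[:,3]]
    p=np.linalg.solve(H,[*uv,1]); return np.array([p[0]/p[2],p[1]/p[2],z])
def tri(P1,a,P2,b):
    p=cv2.triangulatePoints(P1,P2,np.array(a,float),np.array(b,float))[:,0]; return p[:3]/p[3]
def proj(P,X):
    p=P@np.r_[X,1]; return p[:2]/p[2]
def comps(im,lo,hi,amin=15):
    m=cv2.inRange(cv2.cvtColor(im,cv2.COLOR_RGB2HSV),lo,hi)
    n,l,s,c=cv2.connectedComponentsWithStats(m)
    return [(s[i].tolist(),c[i].round(1).tolist(),l==i) for i in range(1,n) if s[i,4]>=amin]
E
python3 - <<'E'
from h import *
im={n:cv2.imread(f"pics/{n}0.png")[:,:,::-1].copy() for n in("side","top")}
Ps,Pt=cam("side"),cam("top")
for n in im:
    for nm,lo,hi in(("orange",(5,180,150),(15,255,255)),("yellow",(22,150,130),(32,255,255)),("blue",(100,80,50),(118,255,255))):
        for s,c,m in comps(im[n],lo,hi):
            r=cv2.boxPoints(cv2.minAreaRect(np.argwhere(m)[:,::-1].astype(np.float32)))
            print(n,nm,s,c,r.round().tolist())
for X in([0.45,-.25,0],):print(proj(Ps,X),proj(Pt,X))
E
python3 - <<'E'
import cv2
a=cv2.imread("pics/side0.png");b=cv2.imread("pics/top0.png")
c=cv2.resize(a[125:225,235:375],(560,400),interpolation=2); d=cv2.resize(a[250:350,285:425],(560,400),interpolation=2)
import numpy as np
e=cv2.resize(b[170:270,165:275],(440,400),interpolation=2)[:,:400]; f=cv2.resize(b[215:290,420:500],(400,375),interpolation=2)
o=np.zeros((600,800,3),np.uint8)
for k,(q,x,y) in enumerate(((c,0,0),(d,400,0),(e,0,300),(f,400,300))):
    q=cv2.resize(q,(400,300)); o[y:y+300,x:x+400]=q
cv2.imwrite("pics/crop0.png",o)
E
```

```text
side orange [353, 125, 15, 6, 47] [359.9, 127.9] [[352.0, 129.0], [353.0, 125.0], [367.0, 127.0], [367.0, 131.0]]
side orange [312, 264, 9, 8, 38] [315.9, 268.0] [[311.0, 270.0], [312.0, 264.0], [320.0, 265.0], [319.0, 271.0]]
side orange [311, 272, 9, 17, 138] [315.0, 280.2] [[311.0, 272.0], [319.0, 272.0], [319.0, 288.0], [311.0, 288.0]]
side orange [351, 284, 9, 19, 119] [354.4, 293.5] [[350.0, 302.0], [352.0, 284.0], [359.0, 284.0], [357.0, 303.0]]
side orange [331, 305, 7, 7, 37] [333.8, 308.4] [[331.0, 305.0], [337.0, 305.0], [337.0, 311.0], [331.0, 311.0]]
side orange [331, 313, 7, 11, 67] [333.8, 317.8] [[331.0, 313.0], [337.0, 313.0], [337.0, 323.0], [331.0, 323.0]]
side yellow [295, 160, 11, 6, 17] [300.3, 162.5] [[295.0, 160.0], [296.0, 159.0], [305.0, 165.0], [304.0, 166.0]]
side blue [249, 85, 75, 52, 1564] [285.9, 113.2] [[247.0, 93.0], [315.0, 78.0], [326.0, 125.0], [258.0, 141.0]]
side blue [294, 219, 95, 67, 3691] [340.4, 250.8] [[293.0, 234.0], [373.0, 212.0], [388.0, 267.0], [309.0, 289.0]]
side blue [266, 263, 30, 37, 731] [281.0, 280.4] [[265.0, 266.0], [288.0, 2
[... 401 characters left out ...]
7, 6321] [365.1, 214.6] [[322.0, 178.0], [407.0, 176.0], [408.0, 251.0], [324.0, 253.0]]
top blue [367, 271, 42, 25, 366] [384.6, 280.5] [[365.0, 291.0], [368.0, 270.0], [408.0, 276.0], [405.0, 297.0]]
top blue [410, 277, 9, 8, 24] [415.1, 279.0] [[410.0, 277.0], [418.0, 277.0], [418.0, 284.0], [410.0, 284.0]]
top blue [402, 285, 12, 8, 34] [407.3, 287.7] [[402.0, 285.0], [413.0, 285.0], [413.0, 292.0], [402.0, 292.0]]
top blue [366, 286, 10, 10, 43] [369.5, 290.8] [[366.0, 295.0], [366.0, 286.0], [375.0, 286.0], [375.0, 295.0]]
top blue [375, 293, 8, 4, 17] [379.1, 294.8] [[375.0, 293.0], [382.0, 293.0], [382.0, 296.0], [375.0, 296.0]]
[317.53526056 296.14496831] [419.28996055 256.03880937]
```

View pics/crop0.png

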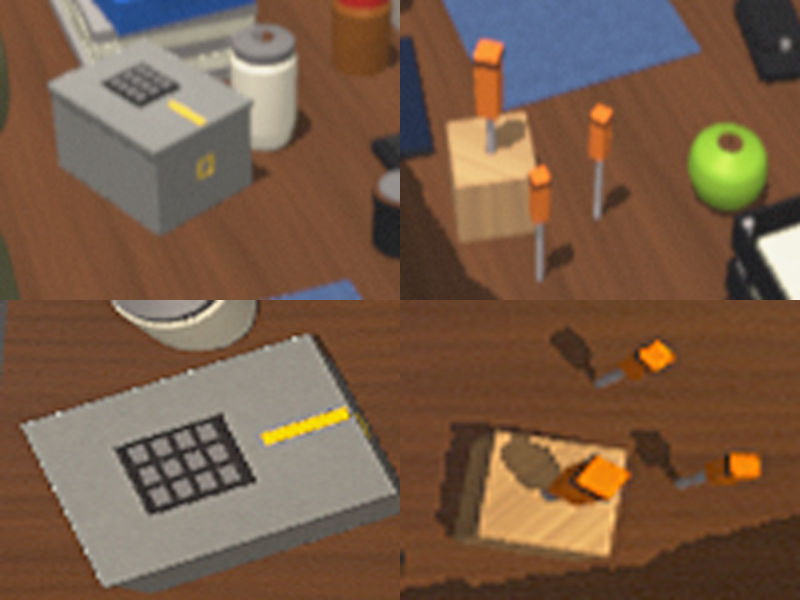

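```bash
python3 - <<'E'
from h import *
Ps,Pt=cam("side"),cam("top")
f=lambda n,a,b:print(n,(tri(Ps,a,Pt,b)*1000).round(1))
f("rodtop",(316,266.7),(460.8,260));f("shaftbase",(316.5,300),(449.4,263.8))
f("dec1top",(355.7,287.3),(471.2,229));f("dec2top",(334,309),(488.8,256.5))
g=lambda n,P,a,z:print(n,(plane(P,a,z)*1000).round(1))
g("rodtop z.185",Pt,(460.8,260),.185);g("rodtop side",Ps,(316,266.7),.185)
g("bore top",Pt,(449.4,263.8),.07);g("bore side",Ps,(316.5,300),.07)
for n,a in(("stripe",(252,207.3)),("FL",(242,181.7)),("FR",(263.8,234)),("BL",(170.5,211.7)),("BR",(190.8,265))):g(n,Pt,a,.117)
g("hole side z.06",Ps,(306.8,180.3),.06)
for a in((323,177),(407.5,176.5),(408.5,252),(324,253)):g("pad",Pt,a,.003)
g("lowjar",Pt,(325,286),.042);g("jar",Pt,(306,142),.075);g("tumbler",Pt,(206,161),.14);g("mouse",Pt,(412,150),.03);g("apple",Pt,(466,190),.06)
g("phone",Pt,(392,286),.009)
g("d1 base",Pt,(460,235.5),0);g("d2 base",Pt,(475.5,261),0)
st=bot.get_state();print(R.from_rotvec(st["orientation"]).as_matrix().round(3))
E
```

```text
rodtop [ 423.3 -320.8  184.8]
shaftbase [ 423.4 -318.3   67.2]
dec1top [ 507.4 -365.2  128.3]
dec2top [ 436.6 -406.5  125.1]
rodtop z.185 [ 421.5 -320.3  185. ]
rodtop side [ 425.3 -321.1  185. ]
bore top [ 422.1 -317.4   70. ]
bore side [ 424.1 -320.8   70. ]
stripe [569.1 202.9 117. ]
FL [638.6 231.3 117. ]
FR [498.  170.3 117. ]
BL [558.8 417.9 117. ]
BR [418.5 357.3 117. ]
hole side z.06 [571.  205.3  60. ]
pad [679.3  18.7   3. ]
pad [ 678.8 -224.5    3. ]
pad [ 461.2 -219.9    3. ]
pad [459.7  16.4   3. ]
lowjar [366.6  12.9  42. ]
jar [761.4  64.   75. ]
tumbler [689.9 323.8 140. ]
mouse [ 749.7 -236.1   30. ]
apple [ 624.5 -375.1   60. ]
phone [ 367.1 -170.6    9. ]
d1 base [ 507.2 -366.4    0. ]
d2 base [ 435.3 -405.6    0. ]
[[ 0.951  0.309 -0.   ]
 [ 0.309 -0.951  0.001]
 [-0.    -0.002 -1.   ]]
```

Request:
apply_moves(motion=[[[118,-131,0],[0,0,0.6],90],[[118,-131,0],[0,0,0.6],90],[[118,-131,0],[0,0,0.6],90],[[118,-131,0],[0,0,0.6],90],[[118,-131,0],[0,0,0.6],90]])

```text
time_s: 0.52
tcp_pos: [0.2578, -0.4049, 0.2309]
orientation: [-3.106, 0.452, 0.001]
wrist_force: [-0.2, -1.8, 0.0]
opening: 0.0556
gripper_force: 0.0
```

```bash
cat > s.py <<'E'
from h import *
st=bot.get_state(); M=R.from_rotvec(st["orientation"]).as_matrix()
print(round(st["time_s"],2),"q",st["qpos"].round(2),"p",(st["tcp_pos"]*1000).round(1),"F",st["wrist_force"].round(1),"op",round(st["opening"]*1000,1),"gf",round(st["gripper_force"],1));print(M.round(3))
E
python3 s.py
```

```text
0.52 q [-1.01  0.09 -0.32  1.16  0.    2.43] p [ 257.8 -404.9  230.9] F [-0.2 -1.8  0. ] op 55.6 gf 0.0
[[ 0.958 -0.285 -0.   ]
 [-0.285 -0.958  0.003]
 [-0.001 -0.003 -1.   ]]
```

Request:
apply_moves(motion=[[[21,-170,0],[0,0,-0.62],90],[[21,-170,0],[0,0,-0.62],90],[[21,-170,0],[0,0,-0.62],90],[[21,-170,0],[0,0,-0.62],90],[[21,-170,0],[0,0,-0.62],90]])

```text
time_s: 0.93
tcp_pos: [0.3263, -0.2471, 0.231]
orientation: [-3.092, -0.54, -0.001]
wrist_force: [-0.2, -1.3, -1.0]
opening: 0.0551
gripper_force: 0.0
```

Request:
apply_moves(motion=[[[0,0,0],[0,0,-0.62],90],[[0,0,0],[0,0,-0.62],90],[[0,0,0],[0,0,-0.62],90],[[0,0,0],[0,0,-0.62],90],[[0,0,0],[0,0,-0.62],90]])

```text
time_s: 1.35
tcp_pos: [0.325, -0.2522, 0.231]
orientation: [-2.786, -1.451, 0.0]
wrist_force: [0.7, 0.1, 0.8]
opening: 0.0554
gripper_force: 0.0
```

Request:
apply_moves(motion=[[[0,0,0],[0,0,-0.62],90],[[0,0,0],[0,0,-0.62],90],[[0,0,0],[0,0,-0.62],90],[[0,0,0],[0,0,-0.62],90],[[0,0,0],[0,0,-0.62],90]])

```text
time_s: 1.77
tcp_pos: [0.3249, -0.2523, 0.231]
orientation: [-2.211, -2.231, 0.0]
wrist_force: [0.3, 1.2, -0.9]
opening: 0.0551
gripper_force: 0.0
```

Request:
apply_moves(motion=[[[0,0,0],[0,0,-0.62],90],[[0,0,0],[0,0,-0.62],90],[[0,0,0],[0,0,-0.62],90],[[0,0,0],[0,0,-0.62],90],[[0,0,0],[0,0,-0.62],90]])

```text
time_s: 2.18
tcp_pos: [0.3249, -0.2523, 0.231]
orientation: [-1.425, -2.799, -0.0]
wrist_force: [0.1, 0.3, 0.4]
opening: 0.0552
gripper_force: 0.0
```

```bash
python3 s.py
```

```text
2.18 q [-0.66 -0.04 -0.46  1.15  0.    0.28] p [ 324.9 -252.3  231. ] F [0.1 0.3 0.4] op 55.2 gf 0.0
[[-0.588  0.809 -0.001]
 [ 0.809  0.588  0.   ]
 [ 0.001 -0.    -1.   ]]
```

Request:
apply_moves(motion=[[[0,0,0],[0,0,-0.3],90],[[0,0,0],[0,0,-0.3],90],[[0,0,0],[0,0,-0.3],90],[[0,0,0],[0,0,-0.3],90],[[0,0,0],[0,0,-0.3],90]])

```text
time_s: 2.6
tcp_pos: [0.3249, -0.2524, 0.2311]
orientation: [-1.002, -2.977, -0.0]
wrist_force: [-0.8, 1.2, 0.3]
opening: 0.0553
gripper_force: 0.0
```

Request:
apply_moves(motion=[[[-30,0,0],[0,-0.6,0],90],[[-30,0,0],[0,-0.6,0],90],[[-30,0,0],[0,-0.6,0],90],[[-30,0,0],[0,-0.6,0],90],[[-30,0,0],[0,-0.6,0],90]])

```text
time_s: 3.02
tcp_pos: [0.3485, -0.2702, 0.2312]
orientation: [0.815, 2.422, -0.254]
wrist_force: [-0.3, -0.5, -0.3]
opening: 0.0552
gripper_force: 0.0
```

```bash
python3 s.py
```

```text
3.02 q [-0.67 -0.5  -0.96  0.5   0.01 -0.01] p [ 348.5 -270.2  231.2] F [-0.3 -0.5 -0.3] op 55.2 gf 0.0
[[-0.654  0.605  0.454]
 [ 0.497  0.797 -0.344]
 [-0.57   0.001 -0.822]]
```

```bash
python3 - <<'E'
from h import *
from scipy.optimize import least_squares
D=[([.3142,-.0480,1.2102],[.5994,.2305]),([.09,-.32,1.16],[np.hypot(.2578,.4049),.2309]),([-.04,-.46,1.15],[np.hypot(.3249,.2523),.231])]
st=bot.get_state();q=st["qpos"];D.append((q[1:4],[np.hypot(*st["tcp_pos"][:2]),st["tcp_pos"][2]]))
def row(q):
    s=q[0]-q[1];p=s+q[2]
    return [[1,0,np.sin(q[0]),np.cos(q[0]),np.sin(s),np.cos(s),np.cos(p)],[0,1,np.cos(q[0]),-np.sin(q[0]),np.cos(s),-np.sin(s),-np.sin(p)]]
A=np.vstack([row(a) for a,_ in D]);b=np.hstack([x for _,x in D])
sol=np.linalg.lstsq(A,b,rcond=.003);x=sol[0];print(x.round(3),(A@x-b).round(4),sol[3].round(3))
np.save("kin.npy",x)
for rr,z in((.54,.15),(.54,.14),(.54,.23)):
  for dip in(0,20,30,40,50,60):
    d=np.radians(dip)
    s=least_squares(lambda q:np.array(row(q))@x-[rr,z+0*d] if 0 else np.r_[np.array(row(q))@x-[rr,z],q[0]-q[1]+q[2]-d],[-.2,-.6,.4],bounds=([-.69,-1.03,-2.08],[1.73,1.25,2.16]))
    print(rr,z,dip,s.x.round(2),np.sqrt(2*s.cost).round(4))
E
```

```text
[-0.052  0.301  0.524  0.005  0.082  0.488  0.471] [-0.0002  0.      0.0005  0.0011 -0.0002 -0.0015 -0.0001  0.0003] [3.954 3.426 0.58  0.513 0.169 0.014 0.006]
0.54 0.15 0 [ 1.04 -1.03 -2.08] 0.1798
0.54 0.15 20 [ 0.22 -1.03 -0.84] 0.2034
0.54 0.15 30 [-0.07 -1.03 -0.38] 0.1445
0.54 0.15 40 [-0.17 -1.03 -0.13] 0.0743
0.54 0.15 50 [-0.2  -1.03  0.05] 0.0007
0.54 0.15 60 [-0.13 -0.86  0.32] 0.0
0.54 0.14 0 [ 1.05 -1.03 -2.08] 0.1769
0.54 0.14 20 [ 0.29 -1.03 -0.92] 0.205
0.54 0.14 30 [-0.03 -1.03 -0.42] 0.1488
0.54 0.14 40 [-0.14 -1.03 -0.16] 0.0793
0.54 0.14 50 [-0.18 -1.03  0.02] 0.006
0.54 0.14 60 [-0.12 -0.87  0.29] 0.0
0.54 0.23 0 [ 1.   -1.03 -2.08] 0.2116
0.54 0.23 20 [-0.21 -1.03 -0.41] 0.1712
0.54 0.23 30 [-0.33 -1.03 -0.14] 0.1013
0.54 0.23 40 [-0.36 -1.03  0.04] 0.0278
0.54 0.23 50 [-0.32 -0.92  0.27] 0.0
0.54 0.23 60 [-0.21 -0.74  0.52] 0.0
```

```bash
cat >> h.py <<'E'
def delta(p,z,x):
    "shift mm and turn in tool axes from the measured pose to TCP p (mm), tool z dir, tool x dir"
    st=bot.get_state(); M=R.from_rotvec(st["orientation"]).as_matrix()
    z=np.array(z,float);z/=np.linalg.norm(z);x=np.array(x,float);x-=z*(x@z);x/=np.linalg.norm(x)
    N=np.c_[x,np.cross(z,x),z]
    print("shift",(M.T@(np.array(p)-st["tcp_pos"]*1000)).round(1),"turn",R.from_matrix(M.T@N).as_rotvec().round(3))
E
python3 -c "
from h import *
delta([425,-150,260],[0,0,-1],[0,1,0])"
```

```text
shift [ -6.7 142.  -30.3] turn [0.28  0.561 0.892]
```

Request:
apply_moves(motion=[[[-7,142,-30],[0.28,0.56,0.89],90],[[-7,142,-30],[0.28,0.56,0.89],90],[[-7,142,-30],[0.28,0.56,0.89],90],[[-7,142,-30],[0.28,0.56,0.89],90],[[-7,142,-30],[0.28,0.56,0.89],90]])

```text
time_s: 3.43
tcp_pos: [0.4272, -0.1478, 0.2613]
orientation: [1.469, 2.421, -0.137]
wrist_force: [0.4, -0.8, -1.1]
opening: 0.055
gripper_force: 0.0
```

```bash
python3 -c "
from h import *
delta([425,-150,260],[0,0,-1],[0,1,0])"
```

```text
shift [-0.5 -3.1  1.3] turn [0.15  0.288 0.476]
```

Request:
apply_moves(motion=[[[0,-3,1],[0.15,0.288,0.476],90],[[0,-3,1],[0.15,0.288,0.476],90],[[0,-3,1],[0.15,0.288,0.476],90],[[0,-3,1],[0.15,0.288,0.476],90],[[0,-3,1],[0.15,0.288,0.476],90]])

```text
time_s: 3.85
tcp_pos: [0.4241, -0.1526, 0.2587]
orientation: [-2.223, -2.216, 0.003]
wrist_force: [-0.4, 0.6, 0.3]
opening: 0.0549
gripper_force: 0.0
```

Request:
apply_moves(motion=[[[0,0,0],[0,-0.61,0],90],[[0,0,0],[0,-0.61,0],90],[[0,0,0],[0,-0.61,0],90],[[0,0,0],[0,-0.61,0],90],[[0,0,0],[0,-0.61,0],90]])

```text
time_s: 4.27
tcp_pos: [0.424, -0.1521, 0.2599]
orientation: [1.865, 1.868, -0.591]
wrist_force: [-0.9, -0.1, -1.2]
opening: 0.0556
gripper_force: 0.0
```

```bash
python3 s.py; python3 -c "
from h import *
delta([423,-225,190],[0,-.94,-.342],[0,.342,-.94])"
```

```text
4.27 q [ 0.09  0.02 -0.48  1.14 -0.61  1.68] p [ 424.  -152.1  259.9] F [-0.9 -0.1 -1.2] op 55.6 gf 0.0
[[ 0.     1.     0.005]
 [ 0.815  0.003 -0.579]
 [-0.579  0.004 -0.815]]
shift [-19.   -1.5  99.2] turn [ 0.004 -0.604 -0.001]
```

Request:
apply_moves(motion=[[[-19,-1,99],[0,-0.6,0],90],[[-19,-1,99],[0,-0.6,0],90],[[-19,-1,99],[0,-0.6,0],90],[[-19,-1,99],[0,-0.6,0],90],[[-19,-1,99],[0,-0.6,0],90]])

```text
time_s: 4.68
tcp_pos: [0.422, -0.2247, 0.1882]
orientation: [1.462, 1.466, -1.017]
wrist_force: [-0.1, -0.2, -0.1]
opening: 0.0553
gripper_force: 0.0
```

```bash
python3 s.py; python3 - <<'E'
from h import *
st=bot.get_state(); w=bot.snapshot("wrist"); s=bot.snapshot("side")
cv2.imwrite("pics/w1.png",w[:,:,::-1])
o=np.zeros((600,800,3),np.uint8); o[:400,:640]=w[:,:,::-1]; o[400:,:]=cv2.resize(s[200:350,150:550,::-1],(800,300))[80:280]
cv2.imwrite("pics/v1.png",o)
P=cam("wrist",st)
for X in([.423,-.321,.185],[.423,-.319,.115],[.423,-.319,.07]):print(proj(P,X).round(1))
for c in comps(w,(5,180,130),(15,255,255),40):print(c[0],c[1])
E
```

```text
4.68 q [ 0.2   0.4  -0.64  1.01 -1.17  2.09] p [ 422.  -224.7  188.2] F [-0.1 -0.2 -0.1] op 55.3 gf 0.0
[[-0.     1.     0.004]
 [ 0.346  0.004 -0.938]
 [-0.938  0.001 -0.346]]
[322.7 234. ]
[322.6 153.8]
[322.5 104.3]
[394, 127, 19, 42, 702] [403.2, 148.4]
[309, 139, 32, 84, 2235] [325.0, 184.0]
[395, 171, 18, 8, 70] [404.7, 173.6]
[310, 228, 30, 7, 197] [324.4, 230.9]
```

View pics/v1.png

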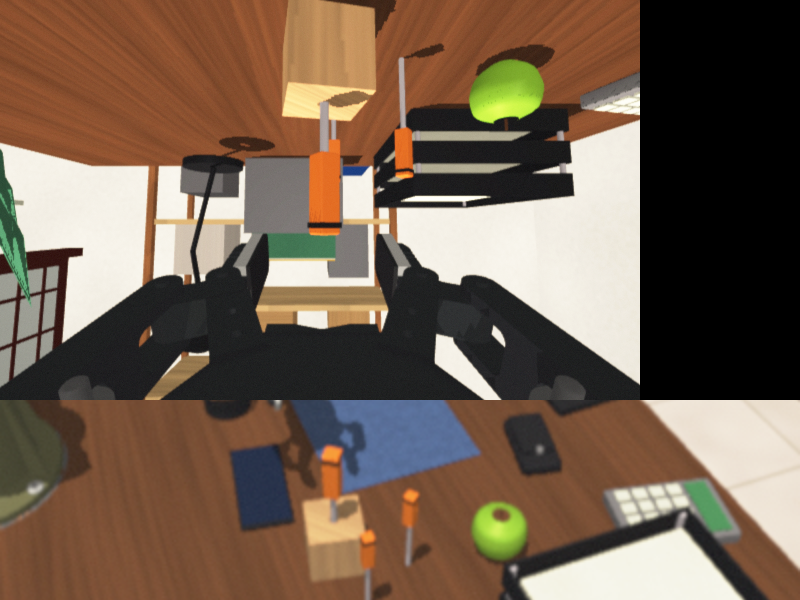

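```bash
python3 -c "
from h import *
delta([424,-275,150],[0,-.94,-.342],[0,.342,-.94])
delta([424,-331,147],[0,-.94,-.342],[0,.342,-.94])"
```

```text
shift [13.6  3.6 59.5] turn [-0.001 -0.008  0.016]
shift [ -3.1   3.4 113. ] turn [-0.001 -0.008  0.016]
```

Request:
apply_moves(motion=[[[14,3,40],[0,0,0],90],[[14,3,60],[0,0,0],90],[[5,3,90],[0,0,0],90],[[-3,3,113],[0,0,0],90],[[-3,3,113],[0,0,0],90]])

```text
time_s: 5.2
tcp_pos: [0.4268, -0.3345, 0.1545]
orientation: [1.471, 1.463, -1.008]
wrist_force: [-0.1, 1.0, 0.1]
opening: 0.0552
gripper_force: 0.0
```

Request:
apply_moves(motion=[[[0,0,0],[0,0,0],255],[[0,0,0],[0,0,0],255],[[0,0,0],[0,0,0],255],[[0,0,0],[0,0,0],255],[[0,0,0],[0,0,0],255]])

```text
time_s: 5.62
tcp_pos: [0.4268, -0.3314, 0.1535]
orientation: [1.463, 1.469, -1.017]
wrist_force: [-1.1, 0.6, 8.2]
opening: 0.0242
gripper_force: 58.7
```

```bash
python3 s.py; python3 -c "
from h import *
s=bot.snapshot('side'); cv2.imwrite('pics/v2.png',cv2.resize(s[200:350,200:440,::-1],(768,480)))"
```

```text
5.62 q [-0.05  0.33 -0.85  0.25 -1.21  1.42] p [ 426.8 -331.4  153.5] F [-1.1  0.6  8.2] op 24.2 gf 58.7
[[-0.002  1.     0.004]
 [ 0.349  0.004 -0.937]
 [-0.937 -0.001 -0.349]]
```

View pics/v2.png

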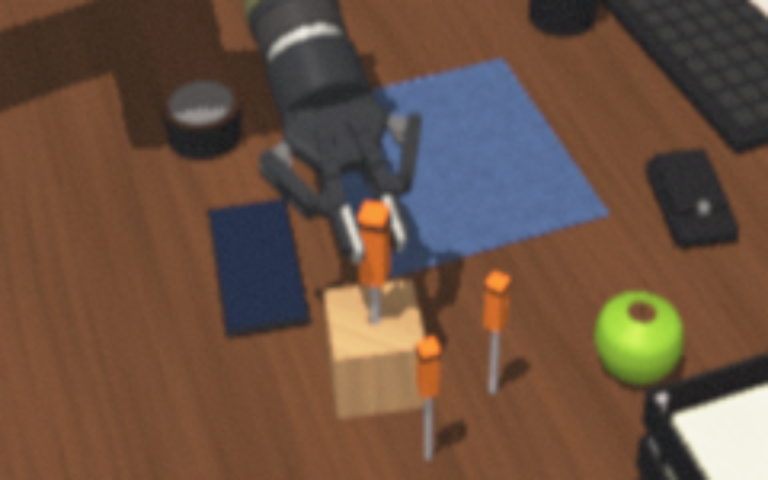

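Request:
apply_moves(motion=[[[0,0,0],[0,0,0],255],[[-15,0,-6],[0,0,0],255],[[-37,0,-14],[0,0,0],255],[[-59,0,-22],[0,0,0],255],[[-82,0,-31],[0,0,0],255]])

```text
time_s: 6.08
tcp_pos: [0.4263, -0.3304, 0.2395]
orientation: [1.465, 1.475, -1.016]
wrist_force: [-0.2, -0.3, -0.7]
opening: 0.0242
gripper_force: 58.8
```

Request:
apply_moves(motion=[[[-15,0,-6],[0,0,0],255],[[-15,0,-6],[0,0,0],255],[[-15,0,-6],[0,0,0],255],[[-15,0,-6],[0,0,0],255],[[-15,0,-6],[0,0,0],255]])

```text
time_s: 6.5
tcp_pos: [0.4256, -0.3306, 0.2541]
orientation: [1.465, 1.474, -1.018]
wrist_force: [0.2, -0.2, -1.9]
opening: 0.0242
gripper_force: 58.8
```

```bash
python3 s.py; python3 - <<'E'
from h import *
s=bot.snapshot('side'); t=bot.snapshot('top'); w=bot.snapshot('wrist')
o=np.zeros((600,800,3),np.uint8); o[:400,:800]=cv2.resize(s[150:350,150:550,::-1],(800,400)); o[400:,:320]=w[::2,::2,::-1]; o[400:,320:800]=cv2.resize(t[200:300,340:580,::-1],(480,200))
cv2.imwrite("pics/v3.png",o)
E
```

```text
6.5 q [-0.05  0.14 -0.76  0.54 -1.21  1.42] p [ 425.6 -330.6  254.1] F [ 0.2 -0.2 -1.9] op 24.2 gf 58.8
[[-0.005  1.     0.002]
 [ 0.352  0.004 -0.936]
 [-0.936 -0.004 -0.352]]
```

View pics/v3.png

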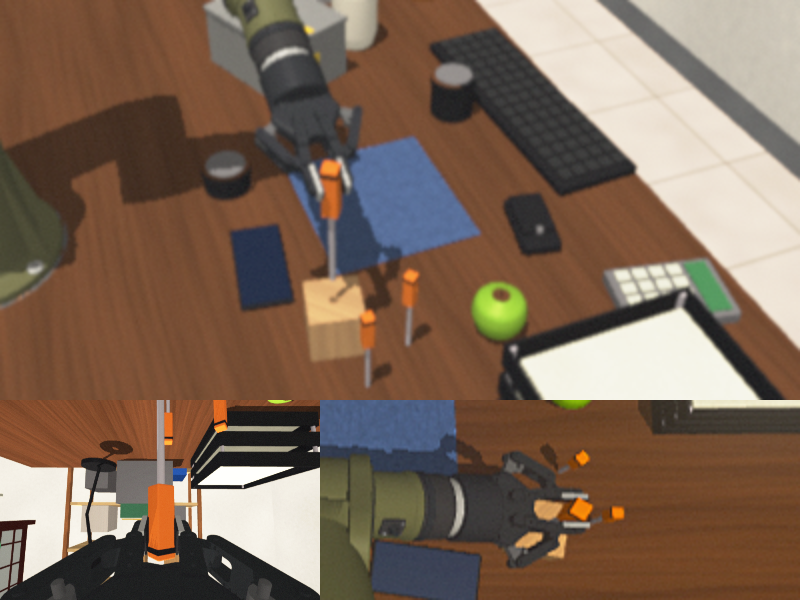

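```bash
cat >> h.py <<'E'
d=np.array([np.cos(np.radians(113.4)),np.sin(np.radians(113.4)),0]); up=np.array([0,0,1.])
E
python3 -c "
from h import *
delta([591,-168,250],.352*d-.936*up,.936*d+.352*up)"
```

```text
shift [  60.8  166.  -150.6] turn [-0.189  1.547 -0.408]
```

Request:
apply_moves(motion=[[[61,166,-150],[-0.19,1.55,-0.41],255],[[61,166,-150],[-0.19,1.55,-0.41],255],[[61,166,-150],[-0.19,1.55,-0.41],255],[[61,166,-150],[-0.19,1.55,-0.41],255],[[61,166,-150],[-0.19,1.55,-0.41],255]])

```text
time_s: 7.07
tcp_pos: [0.5759, -0.183, 0.2518]
orientation: [1.707, 2.054, -0.615]
wrist_force: [0.9, -1.0, -1.3]
opening: 0.0241
gripper_force: 59.2
```

```bash
python3 s.py; python3 -c "
from h import *
delta([591,-168,220],.352*d-.936*up,.936*d+.352*up)"
```

```text
7.07 q [ 0.01  0.27 -0.2   1.08 -0.6   1.39] p [ 575.9 -183.   251.8] F [ 0.9 -1.  -1.3] op 24.1 gf 59.2
[[-0.176  0.984  0.024]
 [ 0.809  0.158 -0.567]
 [-0.561 -0.08  -0.824]]
shift [27.3 19.8 18.1] turn [-0.113  0.942 -0.247]
```

Request:
apply_moves(motion=[[[27,20,18],[-0.11,0.94,-0.25],255],[[27,20,18],[-0.11,0.94,-0.25],255],[[27,20,18],[-0.11,0.94,-0.25],255],[[27,20,18],[-0.11,0.94,-0.25],255],[[27,20,18],[-0.11,0.94,-0.25],255]])

```text
time_s: 7.48
tcp_pos: [0.5906, -0.1704, 0.2204]
orientation: [-1.801, -2.519, 0.06]
wrist_force: [1.0, 0.2, -1.2]
opening: 0.0243
gripper_force: 59.2
```

```bash
python3 -c "
from h import *
delta([591,-168,60],.352*d-.936*up,.936*d+.352*up)"
```

```text
shift [ -0.   10.4 160.1] turn [-0.042  0.343 -0.088]
```

Request:
apply_moves(motion=[[[0,10,160],[-0.04,0.343,-0.09],255],[[0,10,160],[-0.04,0.343,-0.09],255],[[0,10,160],[-0.04,0.343,-0.09],255],[[0,10,160],[-0.04,0.343,-0.09],255],[[0,10,160],[-0.04,0.343,-0.09],255]])

```text
time_s: 7.9
tcp_pos: [0.584, -0.1689, 0.0493]
orientation: [-1.552, -2.349, -0.267]
wrist_force: [-1.5, 1.2, -1.8]
opening: 0.0245
gripper_force: 59.3
```

```bash
python3 s.py; python3 - <<'E'
from h import *
delta([591,-168,11],.352*d-.936*up,.936*d+.352*up)
s=bot.snapshot('side'); t=bot.snapshot('top'); w=bot.snapshot('wrist')
o=np.zeros((600,800,3),np.uint8); o[:400,:800]=cv2.resize(s[150:350,150:550,::-1],(800,400)); o[400:,:320]=w[::2,::2,::-1]; o[400:,320:800]=cv2.resize(t[160:280,280:440,::-1],(267*1,200)).repeat(1,0)[:, :267] if 0 else cv2.resize(t[170:270,280:520,::-1],(480,200))
cv2.imwrite("pics/v4.png",o)
E
```

```text
7.9 q [-0.41  0.69  0.05  1.22  0.24  0.72] p [ 584.  -168.9   49.3] F [-1.5  1.2 -1.8] op 24.5 gf 59.3
[[-0.364  0.919 -0.155]
 [ 0.86   0.395  0.322]
 [ 0.358 -0.016 -0.934]]
shift [-15.5   7.4  34.9] turn [-0.015 -0.006 -0.008]
```

View pics/v4.png

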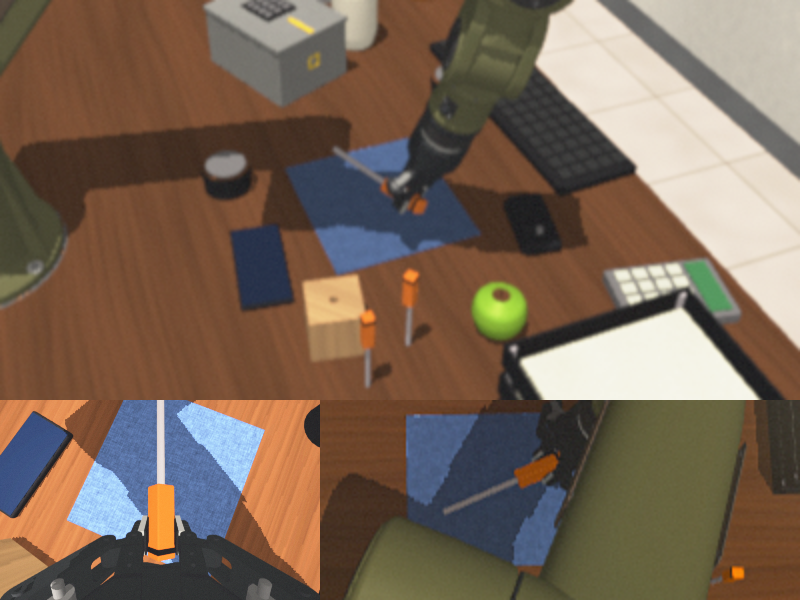

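The side view shows the stand empty and the rod held roughly level over the pad, with its tip towards the box. Next I lower and release it.

Request:
apply_moves(motion=[[[-8,4,17],[0,0,0],255],[[-15,7,32],[0,0,0],255],[[-15,7,34],[0,0,0],255],[[-15,7,34],[0,0,0],255],[[-15,7,34],[0,0,0],255]])

```text
time_s: 8.47
tcp_pos: [0.5977, -0.168, 0.024]
orientation: [-1.554, -2.366, -0.274]
wrist_force: [0.4, -1.0, 0.4]
opening: 0.0244
gripper_force: 59.2
```

Request:
apply_moves(motion=[[[0,0,0],[0,0,0],120],[[0,0,0],[0,0,0],90],[[0,0,0],[0,0,0],90],[[0,0,0],[0,0,0],90],[[0,0,0],[0,0,0],90]])

```text
time_s: 8.88
tcp_pos: [0.5972, -0.1684, 0.0227]
orientation: [-1.555, -2.364, -0.274]
wrist_force: [-0.0, -0.6, 0.1]
opening: 0.055
gripper_force: 0.0
```

Request:
apply_moves(motion=[[[0,0,-20],[0,0,0],90],[[0,0,-50],[0,0,0],90],[[0,0,-90],[0,0,0],90],[[0,0,-130],[0,0,0],90],[[0,0,-150],[0,0,0],90]])

```text
time_s: 9.3
tcp_pos: [0.6201, -0.2177, 0.1678]
orientation: [-1.557, -2.369, -0.275]
wrist_force: [-0.1, 0.7, 0.5]
opening: 0.0553
gripper_force: 0.0
```

```bash
python3 s.py; python3 - <<'E'
from h import *
# level the tool above the pad, for a plain look
delta([591,-168,150],-up,d)
E
```

```text
9.3 q [-0.45  0.7   0.35  1.5   0.23  0.68] p [ 620.1 -217.7  167.8] F [-0.1  0.7  0.5] op 55.3 gf 0.0
[[-0.372  0.918 -0.137]
 [ 0.862  0.397  0.316]
 [ 0.344 -0.001 -0.939]]
shift [47.6 -7.  36.4] turn [-0.001 -0.351 -0.001]
```

Request:
apply_moves(motion=[[[48,-7,36],[0,-0.35,0],90],[[48,-7,36],[0,-0.35,0],90],[[48,-7,36],[0,-0.35,0],90],[[48,-7,36],[0,-0.35,0],90],[[48,-7,36],[0,-0.35,0],90]])

```text
time_s: 9.72
tcp_pos: [0.5874, -0.1633, 0.1465]
orientation: [-1.717, -2.623, 0.002]
wrist_force: [0.3, -0.4, 0.1]
opening: 0.0554
gripper_force: 0.0
```

```bash
cat > look.py <<'E'
from h import *
import sys
w0=bot.snapshot("wrist")  # settles 0.05 s
st=bot.get_state(); w=bot.snapshot("wrist"); cv2.imwrite("pics/"+sys.argv[1],w[:,:,::-1])
P=cam("wrist",st)
hsv=cv2.cvtColor(w,cv2.COLOR_RGB2HSV)
cs=max(comps(w,(5,150,90),(18,255,255),100),key=lambda c:c[0][4])
r=cv2.boxPoints(cv2.minAreaRect(np.argwhere(cs[2])[:,::-1].astype(np.float32)))
print("orange",cs[0],cs[1]); q=np.array([plane(P,a,.023) for a in r]);print((q*1000).round(1).tolist())
print("centre",(q.mean(0)*1000).round(1), "blob centroid",(plane(P,cs[1],.023)*1000).round(1))
e=[q[1]-q[0],q[2]-q[1]];L=[np.linalg.norm(v) for v in e];v=e[int(np.argmax(L))];print("sizes",np.round(L,4),"az",np.degrees(np.arctan2(v[1],v[0])).round(1))
E
python3 s.py; python3 look.py w5.png
```

```text
9.72 q [-0.27  0.38 -0.15  1.05  0.    0.89] p [ 587.4 -163.3  146.5] F [ 0.3 -0.4  0.1] op 55.4 gf 0.0
[[-0.4    0.916 -0.006]
 [ 0.916  0.4    0.003]
 [ 0.005 -0.005 -1.   ]]
orange [0, 0, 388, 387, 54383] [142.2, 176.7]
[[286.8, -121.9, 23.0], [572.9, 1.9, 23.0], [746.9, -343.1, 23.0], [341.2, -521.8, 23.0]]
centre [ 487.  -246.2   23. ] blob centroid [ 429.  -217.7   23. ]
sizes [0.3117 0.3865] az -63.2
```

View pics/w5.png

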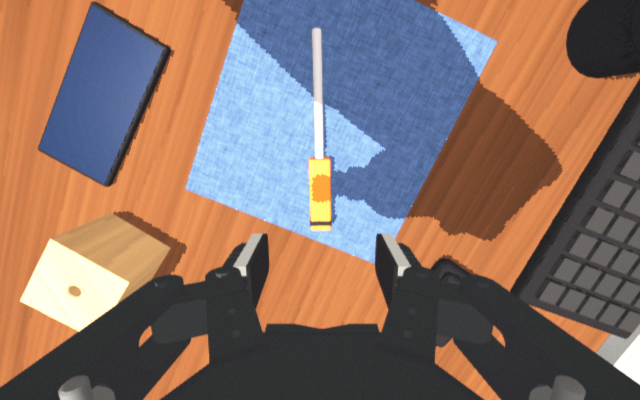

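The rod lies flat on the pad. Its handle runs from (319,157) to (320,230) and its tip is at (317,29).

```bash
python3 - <<'E'
from h import *
st=bot.get_state();P=cam("wrist",st)
a=plane(P,(319,157),.023);b=plane(P,(320,229),.023);t=plane(P,(317.3,28.5),.013)
for v in(a,b,t):print((v*1000).round(1))
c=(a+b)/2;c[2]=.013;v=t-c;print("centre",(c*1000).round(1),"len handle",np.linalg.norm(a-b).round(4),"tip dist",np.linalg.norm(v).round(4),"az",np.degrees(np.arctan2(v[1],v[0])).round(1))
E
```

```text
[ 573.6 -136.3   23. ]
[ 602.2 -200.1   23. ]
[529.5 -37.7  13. ]
centre [ 587.9 -168.2   13. ] len handle 0.07 tip dist 0.143 az 114.1
```

```bash
python3 -c "
from h import *
a=np.radians(114);dd=[np.cos(a),np.sin(a),0]
delta([588,-168.2,30],-up,dd)"
```

```text
shift [ -2.3  -1.9 116.8] turn [-0.004 -0.006 -0.01 ]
```

Request:
apply_moves(motion=[[[-2,-2,41],[-0.004,-0.006,-0.01],90],[[-2,-2,82],[-0.004,-0.006,-0.01],90],[[-2,-2,117],[-0.004,-0.006,-0.01],90],[[-2,-2,117],[-0.004,-0.006,-0.01],90],[[-2,-2,117],[-0.004,-0.006,-0.01],90]])

```text
time_s: 10.23
tcp_pos: [0.5861, -0.169, 0.0273]
orientation: [-1.711, -2.629, 0.003]
wrist_force: [-0.2, -0.4, 0.2]
opening: 0.0552
gripper_force: 0.0
```

```bash
python3 s.py; python3 -c "
from h import *
a=np.radians(114);dd=[np.cos(a),np.sin(a),0]
delta([588,-168.2,6.5],-up,dd)"
```

```text
10.23 q [-0.28  0.49 -0.29  0.8  -0.    0.87] p [ 586.1 -169.    27.3] F [-0.2 -0.4  0.2] op 55.2 gf 0.0
[[-0.405  0.914 -0.005]
 [ 0.914  0.405  0.001]
 [ 0.003 -0.004 -1.   ]]
shift [-0.1  2.1 20.8] turn [-0.004 -0.003 -0.002]
```

Request:
apply_moves(motion=[[[0,2,12],[0,0,0],90],[[0,2,20],[0,0,0],90],[[0,2,20],[0,0,0],90],[[0,2,20],[0,0,0],90],[[0,2,20],[0,0,0],90]])

```text
time_s: 10.65
tcp_pos: [0.5899, -0.1676, 0.01]
orientation: [1.711, 2.633, -0.0]
wrist_force: [1.1, 0.6, -0.5]
opening: 0.0553
gripper_force: 0.0
```

Request:
apply_moves(motion=[[[0,0,0],[0,0,0],255],[[0,0,0],[0,0,0],255],[[0,0,0],[0,0,0],255],[[0,0,0],[0,0,0],255],[[0,0,0],[0,0,0],255]])

```text
time_s: 11.07
tcp_pos: [0.5897, -0.1675, 0.0098]
orientation: [1.711, 2.633, -0.001]
wrist_force: [-1.6, 0.6, 5.9]
opening: 0.0185
gripper_force: 60.5
```

```bash
python3 s.py
```

```text
11.07 q [-0.28  0.51 -0.3   0.76 -0.    0.88] p [ 589.7 -167.5    9.8] F [-1.6  0.6  5.9] op 18.5 gf 60.5
[[-0.406  0.914  0.001]
 [ 0.914  0.406 -0.001]
 [-0.001  0.    -1.   ]]
```

Request:
apply_moves(motion=[[[0,0,0],[0,0,0],100],[[0,0,0],[0,0,0],100],[[0,0,0],[0,0,0],100],[[0,0,5],[0,0,0],100],[[0,0,5],[0,0,0],100]])

```text
time_s: 11.48
tcp_pos: [0.5885, -0.1672, 0.003]
orientation: [-1.711, -2.634, 0.002]
wrist_force: [-0.7, -0.1, -0.6]
opening: 0.0519
gripper_force: 0.0
```

Request:
apply_moves(motion=[[[0,0,0],[0,0,0],100],[[0,0,0],[0,0,0],255],[[0,0,0],[0,0,0],255],[[0,0,0],[0,0,0],255],[[0,0,0],[0,0,0],255]])

```text
time_s: 11.9
tcp_pos: [0.5894, -0.1675, 0.0043]
orientation: [1.711, 2.634, -0.001]
wrist_force: [1.1, -0.2, 1.9]
opening: 0.0187
gripper_force: 60.1
```

```bash
python3 s.py; python3 -c "
from h import *
o=np.array([570,204,0])-d*(145+50)
print(o)
delta([o[0],o[1],120],-up,d)"
```

```text
11.9 q [-0.28  0.51 -0.31  0.75 -0.    0.88] p [ 589.4 -167.5    4.3] F [ 1.1 -0.2  1.9] op 18.7 gf 60.1
[[-0.406  0.914  0.   ]
 [ 0.914  0.406 -0.001]
 [-0.001 -0.    -1.   ]]
[647.44383867  25.03784799   0.        ]
shift [ 152.2  131.3 -115.9] turn [-0.     0.001  0.01 ]
```

Request:
apply_moves(motion=[[[0,0,-20],[0,0,0],255],[[20,15,-45],[0,0,0],255],[[45,40,-60],[0,0,0.01],255],[[70,65,-60],[0,0,0.01],255],[[95,90,-60],[0,0,0.01],255]])

```text
time_s: 12.32
tcp_pos: [0.6343, -0.0431, 0.0657]
orientation: [1.725, 2.622, 0.001]
wrist_force: [1.0, -1.0, -0.5]
opening: 0.0186
gripper_force: 59.9
```

Request:
apply_moves(motion=[[[25,20,3],[0,0,0],255],[[45,35,6],[0,0,0],255],[[57,41,12],[0,0,0],255],[[57,41,12],[0,0,0],255],[[57,41,12],[0,0,0],255]])

```text
time_s: 12.73
tcp_pos: [0.6468, 0.0247, 0.0509]
orientation: [-1.723, -2.626, 0.004]
wrist_force: [-1.1, -0.6, -1.1]
opening: 0.0187
gripper_force: 59.9
```

```bash
python3 s.py; python3 - <<'E'
from h import *
w=bot.snapshot("wrist");st=bot.get_state();s=bot.snapshot("side");t=bot.snapshot("top")
for n,i in(("w6",w),("s6",s),("t6",t)):cv2.imwrite(f"pics/{n}.png",i[:,:,::-1])
o=np.zeros((600,800,3),np.uint8); o[:400,:640]=w[:,:,::-1]; o[400:,:400]=cv2.resize(s[140:240,250:450,::-1],(400,200)); o[400:,400:]=cv2.resize(t[150:250,180:380,::-1],(400,200))
cv2.imwrite("pics/v6.png",o)
P=cam("wrist",st)
a=np.array([.570,.204,.06]);print("hole pred",proj(P,a),"tip pred",proj(P,np.r_[st["tcp_pos"][:2],.06]+.144*d))
E
```

```text
12.73 q [ 0.04  0.52 -0.17  0.89 -0.    1.2 ] p [646.8  24.7  50.9] F [-1.1 -0.6 -1.1] op 18.7 gf 59.9
[[-0.398  0.917 -0.002]
 [ 0.917  0.398 -0.002]
 [-0.001 -0.003 -1.   ]]
hole pred [ 323.77778458 -290.59512533] tip pred [321.22448286 -96.14031375]
```

View pics/v6.png

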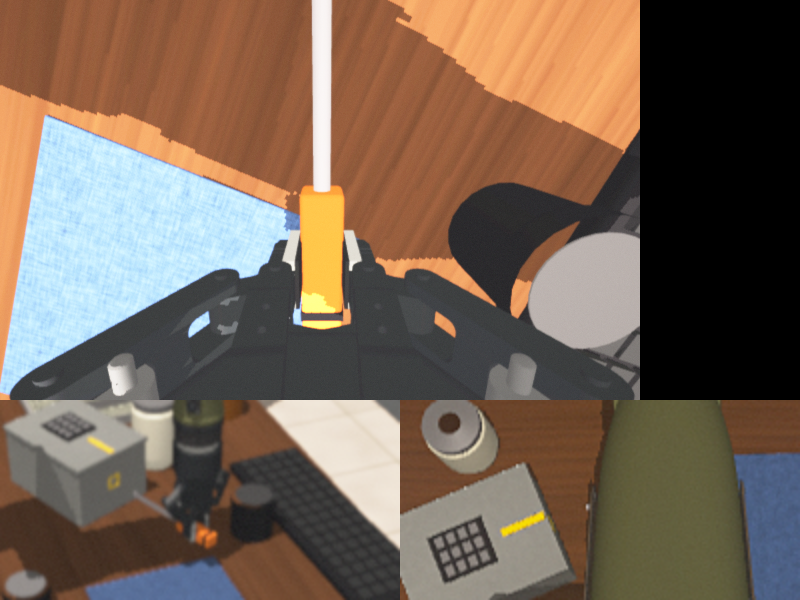

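```bash
python3 - <<'E'
from h import *
s=cv2.imread("pics/s6.png")[:,:,::-1].copy();s0=cv2.imread("pics/side0.png")[:,:,::-1].copy();Ps=cam("side");Pt=cam("top")
st=bot.get_state()
for im in(s0,s):
  for lo in((18,70,70),(20,90,90),(20,120,110)):
    for c in comps(im,lo,(34,255,255),4):
      if 290<c[1][0]<320 and 155<c[1][1]<195:print(lo,c[0],c[1])
ax=lambda u:np.r_[st["tcp_pos"][:2]+d[:2]*u,.0596]
diff=np.abs(s.astype(int)-s0).sum(2)
for u in(.08,.1,.12,.13,.136,.14,.144,.148,.152,.158):
    p=proj(Ps,ax(u));x,y=p
    # perpendicular profile (vertical column) of difference to the first picture
    col=diff[int(round(y))-7:int(round(y))+8,int(round(x))]
    print(u,p.round(1),col.tolist())
E
```

```text
(18, 70, 70) [294, 158, 13, 9, 53] [300.0, 162.2]
(18, 70, 70) [304, 176, 6, 9, 43] [306.5, 180.0]
(20, 90, 90) [294, 159, 13, 8, 45] [300.2, 162.4]
(20, 90, 90) [304, 176, 6, 9, 37] [306.6, 180.4]
(20, 120, 110) [294, 159, 13, 8, 33] [300.0, 162.3]
(20, 120, 110) [304, 177, 6, 8, 28] [306.5, 180.3]
(18, 70, 70) [294, 158, 13, 9, 53] [300.0, 162.2]
(18, 70, 70) [304, 176, 6, 9, 43] [306.5, 180.0]
(20, 90, 90) [294, 159, 13, 8, 45] [300.2, 162.4]
(20, 90, 90) [304, 176, 6, 9, 38] [306.6, 180.3]
(20, 120, 110) [294, 159, 13, 8, 32] [299.9, 162.2]
(20, 120, 110) [304, 177, 6, 8, 29] [306.6, 180.2]
0.08 [330.1 195.1] [14, 36, 36, 31, 14, 53, 88, 97, 53, 32, 81, 105, 106, 104, 107]
0.1 [325.9 192.6] [2, 5, 13, 5, 28, 80, 93, 90, 43, 5, 3, 10, 34, 99, 102]
0.12 [321.8 190. ] [3, 9, 2, 6, 4, 44, 90, 103, 63, 21, 3, 5, 3, 5, 2]
0.13 [319.7 188.8] [2, 2, 4, 6, 8, 42, 97, 96, 57, 15, 10, 3, 2, 11, 1]
0.136 [318.5 188.1] [2, 6, 2, 2, 7, 27, 81, 100, 75, 25, 2, 3, 9, 3, 7]
0.14 [317.7 187.6] [8, 3, 1, 8, 36, 78, 88, 88, 41, 6, 4, 4, 3, 5, 3]
0.144 [316.9 187.1] [5, 5, 9, 2, 14, 68, 98, 83, 48, 17, 3, 7, 7, 7, 7]
0.148 [316.1 186.6] [7, 3, 6, 7, 5, 21, 42, 26, 3, 4, 3, 12, 2, 11, 12]
0.152 [315.3 186.1] [4, 3, 5, 3, 7, 2, 8, 2, 3, 1, 6, 2, 2, 6, 6]
0.158 [314.1 185.4] [4, 8, 6, 2, 5, 1, 4, 11, 10, 1, 8, 4, 3, 1, 5]
```

Request:
apply_moves(motion=[[[15,0,0],[0,0,0],255],[[30,0,0],[0,0,0],255],[[42,0,0],[0,0,0],255],[[52,0,0],[0,0,0],255],[[60,0,0],[0,0,0],255]])

```text
time_s: 13.3
tcp_pos: [0.6232, 0.081, 0.052]
orientation: [1.723, 2.627, -0.001]
wrist_force: [-0.5, -0.3, -1.5]
opening: 0.0186
gripper_force: 59.9
```

```bash
python3 s.py; python3 - <<'E'
from h import *
st=bot.get_state();s=bot.snapshot("side");w=bot.snapshot("wrist");cv2.imwrite("pics/s7.png",s[:,:,::-1])
p=st["tcp_pos"][:2]-np.array([.570,.204]);print("tip depth est mm",(p@d[:2]*1000+145).round(1),"lateral",((p@np.array([d[1],-d[0]]))*1000).round(1))
E
```

```text
13.3 q [ 0.13  0.49 -0.22  0.86 -0.    1.29] p [623.2  81.   52. ] F [-0.5 -0.3 -1.5] op 18.6 gf 59.9
[[-0.398  0.917 -0.   ]
 [ 0.917  0.398 -0.001]
 [-0.001 -0.    -1.   ]]
tip depth est mm 11.0 lateral -0.0
```

Request:
apply_moves(motion=[[[2,0,0],[0,0,0],255],[[4,0,0],[0,0,0],255],[[6,0,0],[0,0,0],255],[[8,0,0],[0,0,0],255],[[9,0,0],[0,0,0],255]])

```text
time_s: 13.82
tcp_pos: [0.6204, 0.0879, 0.0518]
orientation: [1.725, 2.625, -0.001]
wrist_force: [0.8, 0.9, -0.9]
opening: 0.0189
gripper_force: 59.9
```

Request:
apply_moves(motion=[[[1,0,0],[0,0,0],255],[[2,0,0],[0,0,0],255],[[3,0,0],[0,0,0],255],[[4,0,0],[0,0,0],255],[[5,0,0],[0,0,0],255]])

```text
time_s: 14.23
tcp_pos: [0.6184, 0.0925, 0.0518]
orientation: [1.725, 2.626, -0.001]
wrist_force: [0.8, 0.0, -0.7]
opening: 0.0189
gripper_force: 59.9
```

```bash
cat > dep.py <<'E'
from h import *
w=bot.snapshot("wrist");st=bot.get_state();q=st["qpos"]
p=st["tcp_pos"][:2]-np.array([.570,.204]);print("tip depth",(p@d[:2]*1000+145).round(1),"lat",((p@np.array([d[1],-d[0]]))*1000).round(1),"z",st["tcp_pos"][2].round(4),"F along d",(st["wrist_force"]@d).round(2),"F",st["wrist_force"].round(1),"M",st["torque"].round(2))
s=bot.snapshot("side");s0=cv2.imread("pics/s6.png")[:,:,::-1];print("lid px change",np.abs(s.astype(int)-s0)[140:172,260:300].mean().round(1),"t",round(st["time_s"],1))
E
python3 dep.py
```

```text
tip depth 23.7 lat 0.1 z 0.0518 F along d 0.08 F [-0.3 -0.  -0.5] M [-0.01  0.   -0.  ]
lid px change 2.6 t 14.3
```

Request:
apply_moves(motion=[[[1,0,0],[0,0,0],255],[[2,0,0],[0,0,0],255],[[3,0,0],[0,0,0],255],[[4,0,0],[0,0,0],255],[[4,0,0],[0,0,0],255]])

```text
time_s: 14.75
tcp_pos: [0.6167, 0.0964, 0.0518]
orientation: [1.724, 2.626, -0.001]
wrist_force: [0.6, -0.8, -1.2]
opening: 0.0188
gripper_force: 59.9
```

```bash
python3 dep.py
```

```text
tip depth 27.6 lat 0.1 z 0.0518 F along d 0.29 F [ 0.2  0.4 -0.6] M [0.08 0.04 0.04]
lid px change 2.9 t 14.8
```

Request:
apply_moves(motion=[[[1,0,0],[0,0,0],255],[[2,0,0],[0,0,0],255],[[3,0,0],[0,0,0],255],[[4,0,0],[0,0,0],255],[[4,0,0],[0,0,0],255]])

```text
time_s: 15.27
tcp_pos: [0.6151, 0.1, 0.0518]
orientation: [1.724, 2.626, -0.001]
wrist_force: [-0.6, -0.5, -0.7]
opening: 0.0183
gripper_force: 59.9
```

```bash
python3 dep.py
```

```text
tip depth 31.6 lat 0.1 z 0.0518 F along d 0.46 F [-0.8  0.1 -0.3] M [-0.02 -0.    0.  ]
lid px change 3.1 t 15.3
```

Request:
apply_moves(motion=[[[1,0,0],[0,0,0],255],[[2,0,0],[0,0,0],255],[[3,0,0],[0,0,0],255],[[4,0,0],[0,0,0],255],[[4,0,0],[0,0,0],255]])

```text
time_s: 15.78
tcp_pos: [0.6145, 0.1018, 0.0522]
orientation: [1.724, 2.622, -0.004]
wrist_force: [2.3, -6.9, 0.1]
opening: 0.0184
gripper_force: 59.9
```

```bash
python3 dep.py
```

```text
tip depth 33.5 lat 0.2 z 0.0521 F along d -7.26 F [ 2.7 -6.7 -0.1] M [-1.22 -0.37  0.12]
lid px change 3.4 t 15.8
```

Request:
apply_moves(motion=[[[0.5,0,0],[0,0,0],255],[[1,0,0],[0,0,0],255],[[1.5,0,0],[0,0,0],255],[[2,0,0],[0,0,0],255],[[2,0,0],[0,0,0],255]])

```text
time_s: 16.3
tcp_pos: [0.6139, 0.1032, 0.0522]
orientation: [1.724, 2.621, -0.005]
wrist_force: [2.5, -7.3, -0.1]
opening: 0.0183
gripper_force: 59.9
```

```bash
python3 dep.py
```

```text
tip depth 35.0 lat 0.2 z 0.0522 F along d -7.49 F [ 2.3 -7.1  0.5] M [-1.54 -0.5   0.09]
lid px change 3.6 t 16.4
```

Request:
apply_moves(motion=[[[0.5,0,0],[0,0,0],255],[[1,0,0],[0,0,0],255],[[1.5,0,0],[0,0,0],255],[[2,0,0],[0,0,0],255],[[2,0,0],[0,0,0],255]])

```text
time_s: 16.82
tcp_pos: [0.6132, 0.1048, 0.0522]
orientation: [1.724, 2.621, -0.005]
wrist_force: [3.2, -8.5, -0.8]
opening: 0.0189
gripper_force: 59.9
```

```bash
python3 dep.py
```

```text
tip depth 36.8 lat 0.2 z 0.0522 F along d -10.05 F [ 3.4 -9.5 -1.1] M [-1.61 -0.59  0.06]
lid px change 3.8 t 16.9
```

Request:
apply_moves(motion=[[[0,0,0],[0,0,0],255],[[0,0,0],[0,0,0],255],[[0,0,0],[0,0,0],255],[[0,0,0],[0,0,0],255],[[0,0,0],[0,0,0],255]])

```text
time_s: 17.33
tcp_pos: [0.6132, 0.1048, 0.0522]
orientation: [1.724, 2.621, -0.005]
wrist_force: [3.2, -8.7, 0.8]
opening: 0.0185
gripper_force: 59.9
```

```bash
python3 - <<'E'
from h import *
F=[]
for i in range(8):
    s=bot.snapshot("side");F.append(bot.get_state()["wrist_force"]@np.c_[d,[d[1],-d[0],0],up])
print(np.round(F,1),np.mean(F,0))
cv2.imwrite("pics/s8.png",cv2.resize(s[130:230,250:400,::-1],(780,520),interpolation=cv2.INTER_CUBIC))
E
```

```text
[[-8.5 -1.2 -0. ]
 [-9.5 -0.6 -0.8]
 [-7.6 -0.8  1. ]
 [-8.5 -1.1 -0.1]
 [-8.3 -0.4 -0.2]
 [-8.9 -0.8  0.3]
 [-8.8 -0.7  0.2]
 [-8.8 -0.2 -1. ]] [-8.60573456 -0.72940348 -0.07895396]
```

Request:
apply_moves(motion=[[[0.5,0,0],[0,0,0],255],[[1,0,0],[0,0,0],255],[[1.5,0,0],[0,0,0],255],[[2,0,0],[0,0,0],255],[[2,0,0],[0,0,0],255]])

```text
time_s: 18.15
tcp_pos: [0.6124, 0.1065, 0.0523]
orientation: [1.724, 2.62, -0.006]
wrist_force: [2.9, -8.1, -0.3]
opening: 0.0189
gripper_force: 59.9
```

```bash
python3 dep.py
```

```text
tip depth 38.6 lat 0.2 z 0.0522 F along d -8.64 F [ 2.2 -8.5  0.1] M [-1.71 -0.57  0.14]
lid px change 4.1 t 18.2
```

Force holds near 8.6 N with a slow slope, as a spring would give, so I carry on gently.

Request:
apply_moves(motion=[[[0.5,0,0],[0,0,0],255],[[1,0,0],[0,0,0],255],[[1.5,0,0],[0,0,0],255],[[1.5,0,0],[0,0,0],255],[[1.5,0,0],[0,0,0],255]])

```text
time_s: 18.67
tcp_pos: [0.6119, 0.1078, 0.0523]
orientation: [1.724, 2.62, -0.006]
wrist_force: [2.7, -9.1, 0.1]
opening: 0.0188
gripper_force: 59.9
```

```bash
python3 dep.py
```

```text
tip depth 40.1 lat 0.2 z 0.0522 F along d -8.77 F [ 2.7 -8.4 -0.3] M [-1.75 -0.56  0.09]
lid px change 4.6 t 18.7
```

Request:
apply_moves(motion=[[[0.5,0,0],[0,0,0],255],[[1,0,0],[0,0,0],255],[[1.5,0,0],[0,0,0],255],[[1.5,0,0],[0,0,0],255],[[1.5,0,0],[0,0,0],255]])

```text
time_s: 19.18
tcp_pos: [0.611, 0.1097, 0.0522]
orientation: [1.724, 2.621, -0.005]
wrist_force: [2.7, -7.2, -0.5]
opening: 0.0187
gripper_force: 59.9
```

```bash
python3 dep.py
```

```text
tip depth 42.2 lat 0.2 z 0.0522 F along d -8.03 F [ 2.1 -7.8  0.3] M [-1.46 -0.42  0.12]
lid px change 47.0 t 19.2
```

The lid is springing open. I hold here while it rises.

Request:
apply_moves(motion=[[[0,0,0],[0,0,0],255],[[0,0,0],[0,0,0],255],[[-1,0,0],[0,0,0],255],[[-2,0,0],[0,0,0],255],[[-2,0,0],[0,0,0],255]])

```text
time_s: 19.7
tcp_pos: [0.6118, 0.1079, 0.0521]
orientation: [1.724, 2.622, -0.004]
wrist_force: [1.9, -6.4, -0.8]
opening: 0.0187
gripper_force: 59.9
```

Request:
apply_moves(motion=[[[0,0,0],[0,0,0],255],[[0,0,0],[0,0,0],255],[[0,0,0],[0,0,0],255],[[0,0,0],[0,0,0],255],[[0,0,0],[0,0,0],255]])

```text
time_s: 20.12
tcp_pos: [0.6118, 0.1081, 0.0522]
orientation: [1.724, 2.622, -0.004]
wrist_force: [2.0, -6.0, -0.8]
opening: 0.0184
gripper_force: 59.9
```

Request:
apply_moves(motion=[[[0,0,0],[0,0,0],255],[[0,0,0],[0,0,0],255],[[0,0,0],[0,0,0],255],[[0,0,0],[0,0,0],255],[[0,0,0],[0,0,0],255]])

```text
time_s: 20.53
tcp_pos: [0.6118, 0.1081, 0.0521]
orientation: [1.724, 2.622, -0.004]
wrist_force: [3.5, -6.0, -0.7]
opening: 0.0189
gripper_force: 59.9
```

```bash
python3 dep.py; python3 - <<'E'
from h import *
s=bot.snapshot("side");Ps=cam("side")
# lid stripe front end: predicted pixels for angles, against the yellow stripe seen
hinge=np.array([.570,.204,.117])+.2*d
for a in(0,.3,.6,.9):print(a,[proj(Ps,hinge-L*(d*np.cos(a)-up*np.sin(a))).round(0).tolist() for L in(.2,.16)])
for c in comps(s,(20,90,90),(34,255,255),8):
    if 200<c[1][0]<350 and c[1][1]<200:print(c[0],c[1])
E
```

```text
tip depth 40.4 lat 0.2 z 0.0522 F along d -7.81 F [ 2.  -7.6 -0.2] M [-1.37 -0.46  0.11]
lid px change 55.8 t 20.6
0 [[306.0, 166.0], [298.0, 162.0]]
0.3 [[304.0, 150.0], [296.0, 149.0]]
0.6 [[298.0, 133.0], [292.0, 136.0]]
0.9 [[289.0, 117.0], [285.0, 123.0]]
[304, 176, 6, 9, 28] [306.1, 180.0]
```

Request:
apply_moves(motion=[[[-10,0,0],[0,0,0],255],[[-30,0,0],[0,0,0],255],[[-55,0,0],[0,0,0],255],[[-80,0,0],[0,0,0],255],[[-110,0,0],[0,0,0],255]])

```text
time_s: 21.1
tcp_pos: [0.6545, 0.0089, 0.0519]
orientation: [-1.722, -2.626, -0.001]
wrist_force: [1.4, 0.7, -1.2]
opening: 0.0187
gripper_force: 59.8
```

```bash
python3 dep.py; python3 s.py; python3 -c "
from h import *
delta([588,-166,45],-up,d)"
```

```text
tip depth -74.3 lat 0.2 z 0.0521 F along d -4.44 F [ 3.6 -3.3 -0.3] M [-0.26 -0.21 -0.  ]
lid px change 56.5 t 21.1
21.2 q [ 0.01  0.53 -0.15  0.89 -0.    1.18] p [656.4   5.1  52. ] F [ 0.5 -0.4 -0. ] op 18.6 gf 59.8
[[-0.393  0.919  0.002]
 [ 0.919  0.393 -0.001]
 [-0.002  0.001 -1.   ]]
shift [-130.4 -130.2    7.2] turn [ 0.001  0.002 -0.004]
```

Request:
apply_moves(motion=[[[-30,-30,0],[0,0,0],255],[[-60,-60,0],[0,0,0],255],[[-90,-90,0],[0,0,0],255],[[-117,-117,7],[0,0,0],255],[[-130,-130,7],[0,0,0],255]])

```text
time_s: 21.62
tcp_pos: [0.5841, -0.1651, 0.0441]
orientation: [-1.728, -2.622, 0.003]
wrist_force: [0.5, -0.1, -0.6]
opening: 0.0188
gripper_force: 59.8
```

Request:
apply_moves(motion=[[[0,0,10],[0,0,0],255],[[0,0,20],[0,0,0],255],[[0,0,25],[0,0,0],255],[[0,0,25],[0,0,0],255],[[0,0,25],[0,0,0],255]])

```text
time_s: 22.03
tcp_pos: [0.5868, -0.1605, 0.0193]
orientation: [-1.721, -2.627, 0.001]
wrist_force: [-0.0, 0.3, -0.8]
opening: 0.0188
gripper_force: 59.8
```

```bash
python3 s.py
```

```text
22.03 q [-0.27  0.49 -0.3   0.78 -0.    0.89] p [ 586.8 -160.5   19.3] F [-0.   0.3 -0.8] op 18.8 gf 59.8
[[-0.399  0.917 -0.001]
 [ 0.917  0.399  0.   ]
 [ 0.001 -0.001 -1.   ]]
```

Request:
apply_moves(motion=[[[0,0,6],[0,0,0],255],[[0,0,11],[0,0,0],255],[[0,0,13],[0,0,0],255],[[0,0,14],[0,0,0],255],[[0,0,14],[0,0,0],255]])

```text
time_s: 22.45
tcp_pos: [0.5867, -0.1617, 0.0057]
orientation: [-1.724, -2.626, 0.001]
wrist_force: [-0.3, -0.4, -1.6]
opening: 0.0186
gripper_force: 59.9
```

Request:
apply_moves(motion=[[[0,0,0],[0,0,0],100],[[0,0,0],[0,0,0],100],[[0,0,0],[0,0,0],100],[[0,0,0],[0,0,0],100],[[0,0,0],[0,0,0],100]])

```text
time_s: 22.87
tcp_pos: [0.5871, -0.1621, 0.0063]
orientation: [1.724, 2.625, -0.001]
wrist_force: [-0.2, 0.4, -0.4]
opening: 0.0521
gripper_force: 0.0
```

Request:
apply_moves(motion=[[[0,0,-10],[0,0,0],100],[[0,0,-35],[0,0,0],100],[[0,0,-70],[0,0,0],100],[[0,0,-110],[0,0,0],100],[[0,0,-140],[0,0,0],100]])

```text
time_s: 23.28
tcp_pos: [0.5874, -0.1621, 0.1497]
orientation: [1.723, 2.624, -0.0]
wrist_force: [1.6, 0.2, -0.3]
opening: 0.052
gripper_force: 0.0
```

```bash
python3 s.py; python3 - <<'E'
from h import *
w=bot.snapshot("wrist");s=bot.snapshot("side")
o=np.zeros((600,800,3),np.uint8);o[:350,:800]=cv2.resize(s[80:305,180:540,::-1],(800,500))[:350];o[350:,:400]=cv2.resize(w[:,:,::-1],(400,250));o[350:,400:]=cv2.resize(s[:,:,::-1],(400,250))
cv2.imwrite("pics/v9.png",o)
E
```

```text
23.28 q [-0.27  0.37 -0.16  1.04 -0.    0.89] p [ 587.4 -162.1  149.7] F [ 1.6  0.2 -0.3] op 52.0 gf 0.0
[[-0.397  0.918  0.002]
 [ 0.918  0.397 -0.001]
 [-0.002  0.001 -1.   ]]
```

View pics/v9.png

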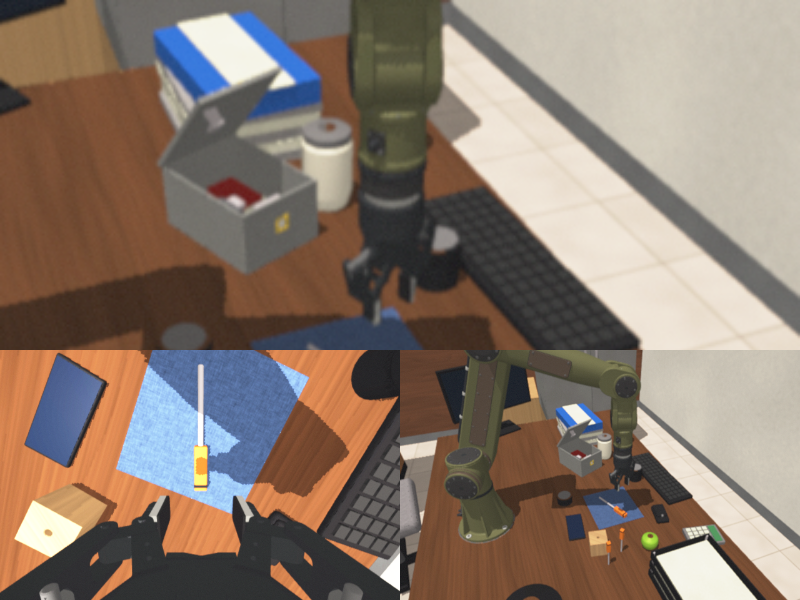

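The lid stands open, the rod lies flat on the pad with its handle at about (201,467) in the wrist inset, and the bystanders are where they were.

```bash
python3 -c "
from station import bot
print(bot.hand_in())"
```

```text
the job is handed in; nothing more can be done
None
```

I carried out the whole task and handed the job in at about 23 s: the latch gave under roughly 9 N (measured at the wrist), and the last pictures showed the lid open, the rod flat on the pad and the bystanders unmoved; the hand-in returned no verdict.

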